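# Draw back a sticky wardrobe lock and hold it

## Robot

A 7-joint arm with a two-finger parallel gripper is mounted at the origin on the work surface. World frame = base frame: x ahead of the robot, y to its left, z up, the work surface at z = 0. Lengths are in m, angles in rad, forces in N, time in s.
With the tool pointing down it reaches from about 0.4 to 0.875 m from the base axis. Payload 19.3 kg.
Tool frame: the origin (TCP) lies at the very end of the fingers, on their centre line; the grasp point (between the pads) lies 19 mm behind it; z points along the fingers, y is the direction in which the jaws open and shut (so a half turn about z gives the same grasp; the last joint's range is limited). The gripper opens to 85 mm and grips with 20 to 120 N. Pads are 22 mm wide; open, the fingers measure 114 mm over their backs; the gripper's body (76 mm by 85 mm) begins 54 mm behind the grasp point. The pads swing forward as they close: fully open they stand 13 mm farther back than shut.
Start: joints at [1.197, 0.521, -0.036, 1.599, 0.021, 1.021, -0.113], TCP at [0.187, -0.596, 0.231] pointing down, gripper open.
Joint ranges: [-2.91, 2.91], [-0.3, 2.13], [-1.5, 1.42], [0.17, 2.43], [-1.26, 4.41], [0.16, 1.93], [-2.52, 2.52]. Speed limits (rad/s): [1.89, 1.89, 2.39, 2.39, 3.01, 3.01, 3.01].

## Interface

Orientations are given as [roll, pitch, yaw] about the fixed x, y, z axes, in that order (R = Rz(yaw) Ry(pitch) Rx(roll)).
In Python, from workcell import bot, grab_frame, calibration, workorder gives the robot as it stands.
- The arm moves only by the tool move_arm, never from a script. Its arguments are lists of equal length, an entry for each row: "jaw": the closure in counts, from 0 (fully open) to 255 (shut); "dp": the shift along the tool's x, y, z in units of 800 mm (1.0 is 800 mm), a list of three; "rotation": the turn, a rotation vector about the tool's x, y, z in units of pi rad (1.0 is pi rad), a list of three. In form: {"jaw": [jaw, ...], "dp": [[dx, dy, dz], ...], "rotation": [[rx, ry, rz], ...]}. A call has 1 to 10 rows; each row shifts and turns the commanded pose from where the row before left it, along the tool's axes as they then stand; what a row does not reach is not made up. A row lasts 1/8 s, in which the tool goes at most 62.5 mm and 10.7 degrees, less where a joint would pass 70% of its speed; a pose out of reach is approached as far as the arm can. A call with a number of a shift or a turn outside -1 to 1 is refused whole. A call with a gripper value outside its range is refused whole. The fingers move at their own pace and stop on an object; "squeeze" is the grip in N (left out, the last holds). Time passes only in rows, so rows that do not move let the fingers close. It gives the time, the measured TCP pose, the force and the opening at its end, in the units of the state.
- bot.observe(): the state, without advancing time (a new reading comes with each control period).
- grab_frame(name): name is "side" or "top" or "wrist"; returns the picture (384x512x3 uint8, blue, green, red); there is no depth.
- calibration(name): a dict with "camera_matrix" (3x3 intrinsics, pixels), "T" (4x4, takes a point from camera to world coordinates). Camera axes: x right, y down, z forward; pixel columns grow to the right and rows downward; lengths in m; the calibration is good to about 2 mm. A picture is of the moment at which its call begins: read the wrist's pose just before it. calibration takes no time and is no camera call; for the wrist camera it gives the pose at the moment of the call.
- workorder.job_done(): hands the job in, once; it reports no verdict.
The state is a dict: "clock": time; "qpos": joint angles; "qd": joint speeds; "joint_efforts": joint torques, N m; "position": TCP position; "tool_rot": TCP orientation; "force": force on the tool from outside, world axes, zero at the start; "moment": the same for the moment, N m; "grip_width": finger opening in m.
Only numpy, scipy, OpenCV 4.12 (cv2) and the standard library are available. Lean on these libraries where they do the work, as an engineer would, in place of code of your own. Each camera call takes 0.05 s, during which the arm holds its last target. There are 200 camera calls.

## Task

Take the orange-handled key out of the wooden tool block and push it, blade down, fully home into the brass lock on top of the grey-topped white lockbox, rocking it clockwise by up to forty degrees and back where the stiff discs inside catch. Then turn it a quarter turn clockwise (seen from above) to draw the sprung bolt back, and finish still gripping the key and holding it turned, fully home. Leave the screwdriver, hex key and mallet where they lie.

Things in the scene. Friction and masses are not known exactly. Their poses are not given: they have to be found in the camera images.
- key_bow (a point): Centre of the orange handle of the loose key (60 g), which stands blade down in a slot of the tool block. The handle is 34 mm along the key's x, 12 mm thick along its y (grip it across this), 36 mm tall along z, which points up, away from the blade. This point is 26 mm above the underside of the dark round collar (20 mm across, 8 mm tall) below the handle
- key_shoulder (a point): Centre of the underside of the key's collar, 26 mm below key_bow; it rests on the lock's brass face when the key is fully home. Axes as key_bow. Below it a straight steel blade, 16 mm wide along x, 5 mm thick along y, 24 mm long, 0.8 mm slimmer in the last 2 mm, the same either way round
- toolblock: Fixed wooden block 90 x 70 x 35 mm that holds the key, collar on its top; origin at the centre of its underside. The key's slot is in the middle of its top, long side along the block's x
- lock_face (a point): Centre of the lock's brass face (35 mm across, in a steel ring 50 mm across, level with it), at the mouth of the keyway, mid grey top of the white lockbox (160 x 140 x 60 mm, fixed). The face is 64 mm above the table, 4 mm above the box's top. Axes are the box's, z up: with the plug at 0 the keyway (17.8 x 6.8 mm) is long along x. It runs straight down through the 7 mm plug, then two discs
- disc_upper (a point): Centre of the upper stiff disc, hidden in the lock 8 to 13 mm below its face; same slot as the plug. At the start its slot stands 0.45 to 0.65 rad clockwise (from above) of the box's x axis. The blade passes a disc only when turned to within about 0.1 rad of its slot; then that disc turns with the key. Discs stay where left; pressing with 10 N does not drag them. Axes are the box's
- disc_lower (a point): Centre of the lower stiff disc, 14 to 19 mm below the lock's face, like the upper one, but at the start its slot stands within 0.1 rad of the box's x axis: rock the key back to it after the upper one. Beyond it the blade runs free until the collar meets the face. Axes are the box's
- plug (a joint): Angle of the brass plug (rad): 0 at the start, grows clockwise seen from above, free from -0.6 to a stop at 1.62; it turns with the key, against a spring (0.1 N m per rad) that turns it back towards 0; with key and discs under 0.35 N m in all. A steel bolt 22 mm wide in the box's +x side draws back 6 mm per rad with it
- screwdriver: Red-handled screwdriver, 190 mm long, lying along its x; origin at its underside. Leave alone
- hexkey: Steel hex key, bar 6 mm thick, legs 105 and 30 mm, lying flat; origin in its long leg. Leave alone
- mallet: Grey nylon mallet, 190 mm long with a head 35 mm across and 80 mm long, lying flat; origin under its head. Leave alone

How it is judged:
On the way:
1. the key is fully home in the lock, not yet turned a quarter (horizontal distance between key_shoulder and lock_face below 0.003 m and z of key_shoulder in the frame of lock_face below 0.0025 m and angle between key_shoulder's own z axis and vertical below 0.12 rad and value of joint plug below 1.3 rad), for 0.1 s.
At the end, for the whole second after the job is handed in: The key is fully home (collar within 3 mm of the lock's face and centred within 3 mm, upright within 0.12 rad), the plug is turned clockwise past 1.4 rad and the fingers still grip the key with more than 2 N (value of joint plug above 1.4 rad and horizontal distance between key_shoulder and lock_face below 0.003 m and z of key_shoulder in the frame of lock_face below 0.003 m and angle between key_shoulder's own z axis and vertical below 0.12 rad and contact force between the fingers and key above 2 N); the arm keeps its last pose, push and grip.
It fails at once if screwdriver, hex key or mallet shifted by more than 30 mm (distance of any of screwdriver, hexkey, mallet from where it was at the start of the episode above 0.03 m).
It also fails if it takes over 58 s, if anything falls off the work surface, if the arm or the gripper's body presses on something with over 40 N, if the wrist force passes 120 N, or if a joint passes its speed limit or range.

## Working session

There is one attempt and no reset: what is moved stays moved. The work goes in short steps, Python scripts to look and compute and a tool call to move; the robot and the scene stay as the last step left them, time stands still between calls to the robot, and variables do not carry over. Pictures are saved under pics/ and viewed, about 8 in all and at most 12, crops included, and the job is handed in when it is done.

Besides the shell and the picture viewer there is one more tool, called after "Emit:" by a JSON object that holds its "fn" and its "kwargs", one argument or row to a line. move_arm: Moves the arm, as the interface text tells. Shifts and turns lie within -1 to 1; 1 stands for 800 mm of shift or pi rad of turn. Its arguments: {"type":"object","properties":{"jaw":{"type":"array","items":{"type":"number"}},"dp":{"type":"array","items":{"type":"array","items":{"type":"number","minimum":-1,"maximum":1}}},"rotation":{"type":"array","items":{"type":"array","items":{"type":"number","minimum":-1,"maximum":1}}},"squeeze":{"type":"number"}},"required":["jaw","dp","rotation"]}

```bash
mkdir -p pics; python3 - <<'E'
from workcell import bot, grab_frame, calibration
import cv2,numpy as np
print(bot.observe())
for n in("top","side","wrist"):
    im=grab_frame(n); cv2.imwrite(f"pics/{n}0.png",im); c=calibration(n); print(n,np.round(c["camera_matrix"],1).tolist(),np.round(c["T"],4).tolist())
a=cv2.imread("pics/top0.png");b=cv2.imread("pics/side0.png")
cv2.imwrite("pics/top0b.png",cv2.resize(a,(800,600),interpolation=cv2.INTER_CUBIC))
E
```

```text
{'clock': 0.0, 'qpos': array([ 1.19680691,  0.52198376, -0.03634242,  1.60001544,  0.02118143,
        1.02112404, -0.11279669]), 'qd': array([-7.94074615e-04,  8.84594902e-05, -5.96952770e-04,  2.15138423e-03,
       -4.78669123e-04, -8.55389548e-04, -1.18603174e-04]), 'joint_efforts': array([-2.62608344e-03, -9.27158260e+01,  1.97912559e+00, -3.69948184e+01,
        1.78038608e-02,  8.03728122e-03,  1.08249940e-04]), 'position': array([ 0.18683307, -0.59605362,  0.23074175]), 'tool_rot': array([-3.14044781e+00,  6.01516245e-05,  3.03786240e-01]), 'force': array([-0.23341908, -0.03245385,  0.41127423]), 'moment': array([0.00037933, 0.0558181 , 0.00353926]), 'grip_width': 0.08519807266109317}
top [[367.0, 0.0, 248.7], [0.0, 367.0, 186.7], [0.0, 0.0, 1.0]] [[0.0239, -0.9859, 0.1656, 0.4629], [-0.9997, -0.023, 0.0071, -0.0155], [-0.0032, -0.1657, -0.9862, 1.0752], [0.0, 0.0, 0.0, 1.0]]
side [[357.1, 0.0, 253.0], [0.0, 357.1, 187.1], [0.0, 0.0, 1.0]] [[0.9264, -0.1857, 0.3275, 0.2756], [-0.3756, -0.5135, 0.7715, -0.8235], [0.0249, -0.8378, -0.5455, 0.6505], [0.0, 0.0, 0.0, 1.0]]
wrist [[293.0, 0.0, 252.9], [0.0, 293.0, 189.4], [0.0, 0.0, 1.0]] [[0.2989, -0.9174, -0.2628, 0.2538], [-0.9543, -0.2878, -0.0807, -0.5759], [-0.0016, 0.2749, -0.9615, 0.3724], [0.0, 0.0, 0.0, 1.0]]
```

View pics/top0b.png

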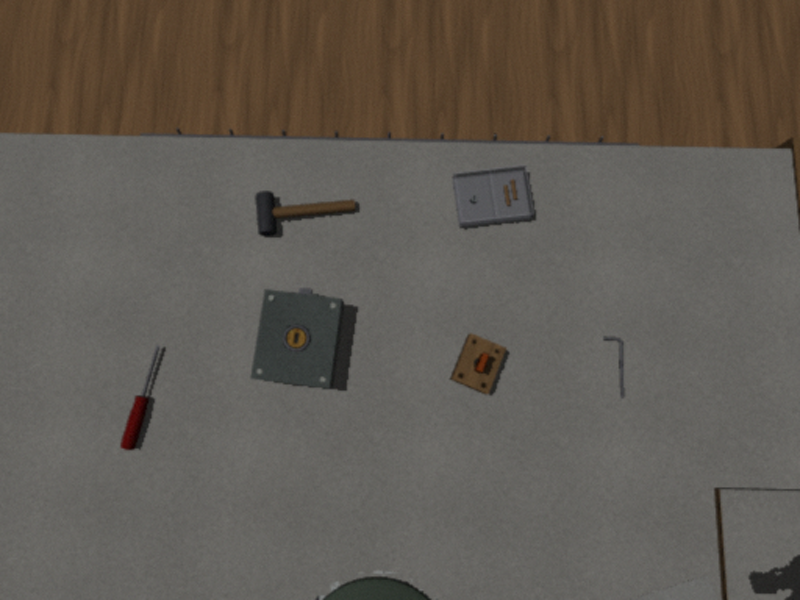

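View pics/side0.png

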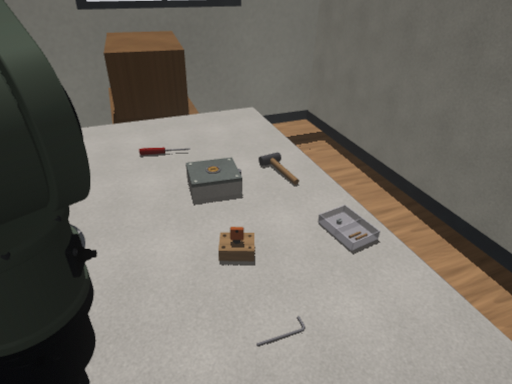

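The top view shows the lock face at about (297,338), the key at (484,362), and the box's bolt at (306,291), all in 800x600 pixels. The side view shows the key upright in the block. Next I'll get coarse positions, then look closer with the wrist camera.

```bash
cat > h.py <<'E'
from workcell import bot, grab_frame, calibration
import cv2,numpy as np
from scipy.spatial.transform import Rotation as R
def ray(c,uv,z):
    K=np.array(c["camera_matrix"]);T=np.array(c["T"])
    d=T[:3,:3]@np.linalg.solve(K,[uv[0],uv[1],1.]);o=T[:3,3]
    return o+d*(z-o[2])/d[2]
def proj(c,p):
    K=np.array(c["camera_matrix"]);T=np.array(c["T"])
    q=K@(T[:3,:3].T@(np.array(p)-T[:3,3]));return q[:2]/q[2]
def crop(im,x0,y0,w,h,s): return cv2.resize(im[y0:y0+h,x0:x0+w],None,fx=s,fy=s,interpolation=cv2.INTER_CUBIC)
E
python3 - <<'E'
from h import *
im=cv2.imread("pics/top0.png");c=calibration("top")
cv2.imwrite("pics/c1.png",np.hstack([crop(im,155,180,75,75,16/3),crop(im,285,207,50,50,8)]))
f=.64
for n,uv,z in(("lock",(297,338),.064),("bolt",(306,291),.05),("key",(484,360),.079),("boxc1",(266,290),.06),("boxc2",(343,299),.06),("boxc3",(331,388),.06),("boxc4",(252,378),.06),
 ("b1",(471,334),.035),("b2",(508,350),.035),("b3",(489,393),.035),("b4",(452,378),.035)):
    print(n,np.round(ray(c,(uv[0]*f,uv[1]*f),z),4))
E
```

```text
lock [0.546  0.1514 0.064 ]
bolt [0.6327 0.1417 0.05  ]
key [ 0.5144 -0.1758  0.079 ]
boxc1 [0.6312 0.2121 0.06  ]
boxc2 [0.6181 0.0731 0.06  ]
boxc3 [0.4604 0.0883 0.06  ]
boxc4 [0.4744 0.2274 0.06  ]
b1 [ 0.5631 -0.1595  0.035 ]
b2 [ 0.5357 -0.2263  0.035 ]
b3 [ 0.4583 -0.1916  0.035 ]
b4 [ 0.4832 -0.1255  0.035 ]
```

View pics/c1.png

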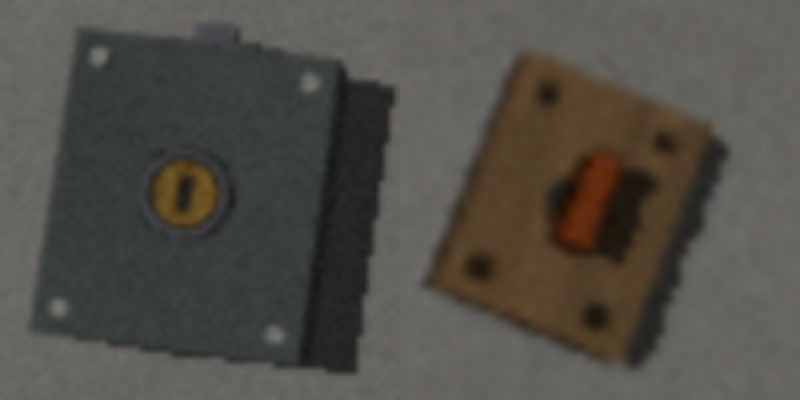

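The crop shows the box at a yaw of about -0.10 rad and the block at about -0.41 rad. I'll hover over the block with the tool yaw near 2.73, which keeps joint 7 in range for the later clockwise turn.

Emit:
{"fn": "move_arm", "kwargs": {
  "jaw": [0,0,0,0,0,0,0,0,0,0],
  "dp": [
    [0.0543,-0.0381,0.0076],
    [0.0543,-0.0381,0.0076],
    [0.0543,-0.0381,0.0076],
    [0.0543,-0.0381,0.0076],
    [0.0543,-0.0381,0.0076],
    [0.0543,-0.0381,0.0076],
    [0.0543,-0.0381,0.0076],
    [0.0543,-0.0381,0.0076],
    [0.0543,-0.0381,0.0076],
    [0.0543,-0.0381,0.0076]
  ],
  "rotation": [
    [0,0,0],
    [0,0,0],
    [0,0,0],
    [0,0,0],
    [0,0,0],
    [0,0,0],
    [0,0,0],
    [0,0,0],
    [0,0,0],
    [0,0,0]
  ],
  "squeeze": 100
}}

```text
clock: 1.4
position: [0.5111, -0.1741, 0.1703]
tool_rot: [3.142, 0.0, 0.304]
force: [0.3, -1.6, -0.1]
grip_width: 0.0856
```

Emit:
{"fn": "move_arm", "kwargs": {
  "jaw": [0,0,0,0,0,0,0,0,0,0],
  "dp": [
    [0,0,0],
    [0,0,0],
    [0,0,0],
    [0,0,0],
    [0,0,0],
    [0,0,0],
    [0,0,0],
    [0,0,0],
    [0,0,0],
    [0,0,0]
  ],
  "rotation": [
    [0,0,-0.0555],
    [0,0,-0.0555],
    [0,0,-0.0555],
    [0,0,-0.0555],
    [0,0,-0.0555],
    [0,0,-0.0555],
    [0,0,-0.0555],
    [0,0,-0.0555],
    [0,0,-0.0555],
    [0,0,-0.0555]
  ]
}}

```text
clock: 2.65
position: [0.5102, -0.1756, 0.1704]
tool_rot: [-3.141, -0.0, 2.053]
force: [0.7, -0.8, -0.6]
grip_width: 0.0853
```

Emit:
{"fn": "move_arm", "kwargs": {
  "jaw": [0,0,0,0,0,0],
  "dp": [
    [0,0,0],
    [0,0,0],
    [0,0,0],
    [0,0,0],
    [0,0,0],
    [0,0,0]
  ],
  "rotation": [
    [0,0,-0.0555],
    [0,0,-0.0555],
    [0,0,-0.0555],
    [0,0,-0.0525],
    [0,0,0],
    [0,0,0]
  ]
}}

```text
clock: 3.4
position: [0.5102, -0.1757, 0.1704]
tool_rot: [3.142, -0.0, 2.731]
force: [-0.1, 0.2, -0.4]
grip_width: 0.0854
```

```bash
python3 - <<'E'
from h import *
c=calibration("wrist");im=grab_frame("wrist");cv2.imwrite("pics/w1.png",im)
print(np.round(c["T"],4).tolist(),bot.observe()["qpos"].round(3))
u=proj(c,(.5115,-.1757,.06));print(u)
x0,y0=int(u[0])-100,int(u[1])-75
x0=max(0,min(x0,312));y0=max(0,min(y0,234));print(x0,y0)
cv2.imwrite("pics/w1c.png",crop(im,x0,y0,200,150,4))
E
```

```text
[[0.399, 0.8824, 0.2494, 0.4473], [0.9169, -0.3839, -0.1088, -0.1484], [-0.0002, 0.2721, -0.9623, 0.312], [0.0, 0.0, 0.0, 1.0]] [ 0.765  0.559 -0.752  1.858  0.476  0.913  0.95 ]
[253.56587957 187.82221726]
153 112
```

View pics/w1c.png

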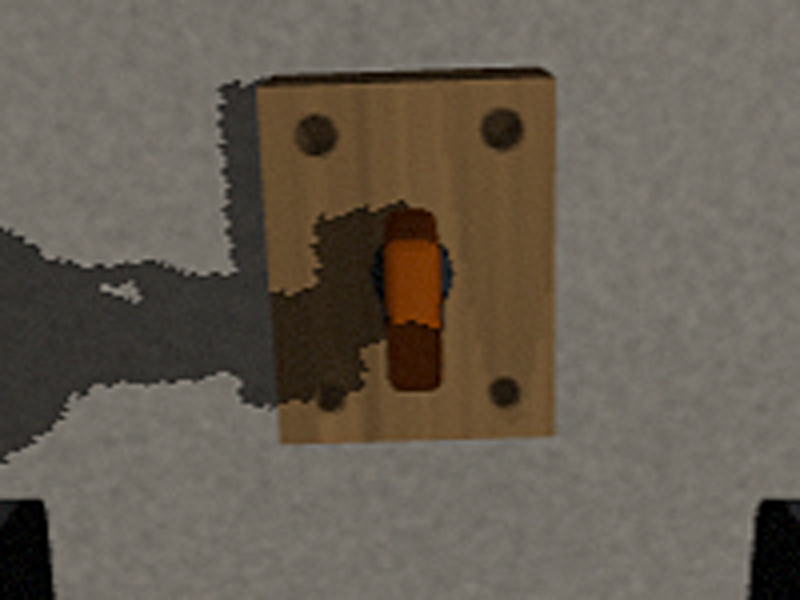

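```bash
python3 - <<'E'
from h import *
c=calibration("wrist")
g=lambda u,v,z:ray(c,(153+(u-1.5)/4,112+(v-1.5)/4),z)
P=[g(*q,.035)[:2] for q in((257,87),(555,79),(553,436),(280,443))]
print(np.round(P,4),np.mean(P,0).round(4))
for a,b in((0,3),(1,2)):
    d=P[b]-P[a];print(np.hypot(*d),np.arctan2(d[1],d[0]))
for a,b in((0,1),(3,2)):
    d=P[b]-P[a];print(np.hypot(*d),np.arctan2(d[1],d[0])-np.pi/2)
K=g(413.5,315,.079);print("bow top",K)
for e in((387,260),(388,380),(440,260),(441,380)):print(g(*e,.079)[:2])
# predicted projections for a key at block centre
yaw=-.405
for C in (np.mean(P,0),K[:2]):
  for sx,sy,z in((17,6,79),(17,-6,79),(-17,6,79),(-17,-6,79),(-17,6,43),(-17,-6,43)):
    r=R.from_euler('z',yaw).apply([sx/1e3,sy/1e3,0]);p=proj(c,[C[0]+r[0],C[1]+r[1],z/1e3]);print(np.round((p-[153,112])*4+1.5))
E
```

```text
[[ 0.456  -0.1888]
 [ 0.482  -0.1244]
 [ 0.5646 -0.1574]
 [ 0.5388 -0.2216]] [ 0.5104 -0.1731]
0.08909121964615462 -0.3775999160329086
0.08900998624025688 -0.37962592662004735
0.06939972983824023 -0.38323372348020057
0.06921898566109112 -0.38207220913567586
bow top [ 0.50954127 -0.17263431  0.079     ]
[ 0.49666366 -0.17297566]
[ 0.52045416 -0.18316948]
[ 0.50097171 -0.16305341]
[ 0.52488869 -0.17295489]
[442. 397.]
[385. 397.]
[442. 239.]
[383. 239.]
[437. 206.]
[386. 206.]
[442. 392.]
[385. 393.]
[443. 234.]
[384. 235.]
[438. 202.]
[386. 202.]
```

The wrist view shows the block corners at crop (257,87), (555,79), (553,436) and (280,443), with the bow top centred near (413,315). That puts the key at about (0.510, -0.173) with a yaw of -0.39. I'll descend and grip.

Emit:
{"fn": "move_arm", "kwargs": {
  "jaw": [0,0,0,0,0,0,0,0],
  "dp": [
    [0.0012,0.0031,0],
    [0,0,0.03],
    [0,0,0.03],
    [0,0,0.03],
    [0,0,0.03],
    [0,0,0.03],
    [0,0,0.003],
    [0,0,0]
  ],
  "rotation": [
    [0,0,-0.006],
    [0,0,0],
    [0,0,0],
    [0,0,0],
    [0,0,0],
    [0,0,0],
    [0,0,0],
    [0,0,0]
  ]
}}

```text
clock: 4.45
position: [0.5107, -0.1727, 0.0487]
tool_rot: [3.141, 0.0, 2.754]
force: [0.1, -0.0, 0.8]
grip_width: 0.0853
```

Emit:
{"fn": "move_arm", "kwargs": {
  "jaw": [130,180,220,255,255,255,255,255],
  "dp": [
    [0,0,0],
    [0,0,0],
    [0,0,0],
    [0,0,0],
    [0,0,0],
    [0,0,0],
    [0,0,0],
    [0,0,0]
  ],
  "rotation": [
    [0,0,0],
    [0,0,0],
    [0,0,0],
    [0,0,0],
    [0,0,0],
    [0,0,0],
    [0,0,0],
    [0,0,0]
  ]
}}

```text
clock: 5.45
position: [0.5104, -0.173, 0.0484]
tool_rot: [-3.141, 0.0, 2.754]
force: [-1.1, 0.2, 7.2]
grip_width: 0.0104
```

Emit:
{"fn": "move_arm", "kwargs": {
  "jaw": [255,255,255,255,255,255,255,255,255,255],
  "dp": [
    [0,0,-0.01],
    [0,0,-0.01],
    [0,0,-0.01],
    [0,0,-0.01],
    [0,0,-0.03],
    [0,0,-0.03],
    [0,0,-0.03],
    [0,0,-0.03],
    [0,0,-0.03],
    [0,0,0]
  ],
  "rotation": [
    [0,0,0],
    [0,0,0],
    [0,0,0],
    [0,0,0],
    [0,0,0],
    [0,0,0],
    [0,0,0],
    [0,0,0],
    [0,0,0],
    [0,0,0]
  ]
}}

```text
clock: 6.7
position: [0.511, -0.1731, 0.2018]
tool_rot: [-3.142, 0.003, 2.754]
force: [-0.7, -0.1, -0.9]
grip_width: 0.0107
```

Emit:
{"fn": "move_arm", "kwargs": {
  "jaw": [255,255,255,255,255,255,255,255,255,255],
  "dp": [
    [0.0139,0.0488,0],
    [0.0139,0.0488,0],
    [0.0139,0.0488,0],
    [0.0139,0.0488,0],
    [0.0139,0.0488,0],
    [0.0139,0.0488,0],
    [0.0139,0.0488,0],
    [0.0139,0.0488,0],
    [0,0,0],
    [0,0,0]
  ],
  "rotation": [
    [0,0,0],
    [0,0,0],
    [0,0,0],
    [0,0,0],
    [0,0,0],
    [0,0,0],
    [0,0,0],
    [0,0,-0.046],
    [0,0,-0.046],
    [0,0,0]
  ]
}}

```text
clock: 7.95
position: [0.5456, 0.1498, 0.1993]
tool_rot: [-3.141, -0.001, 3.043]
force: [0.7, 0.3, 0.2]
grip_width: 0.0105
```

```bash
python3 - <<'E'
from h import *
c=calibration("wrist");im=grab_frame("wrist");cv2.imwrite("pics/w2.png",im)
o=bot.observe();print(o["position"],o["tool_rot"],o["qpos"].round(3),o["grip_width"],o["force"])
u=proj(c,(.546,.150,.064));print(u)
cv2.imwrite("pics/w2c.png",crop(im,152,90,200,150,4))
E
```

```text
[0.54574749 0.14935685 0.19945825] [-3.14130198e+00 -1.03877799e-03  3.03969833e+00] [ 0.227  0.594 -0.864  1.76   0.518  1.033  0.641] 0.01061600080751337 [ 0.69189071  0.24546862 -0.70333894]
[253.33365122 180.40288554]
```

View pics/w2c.png

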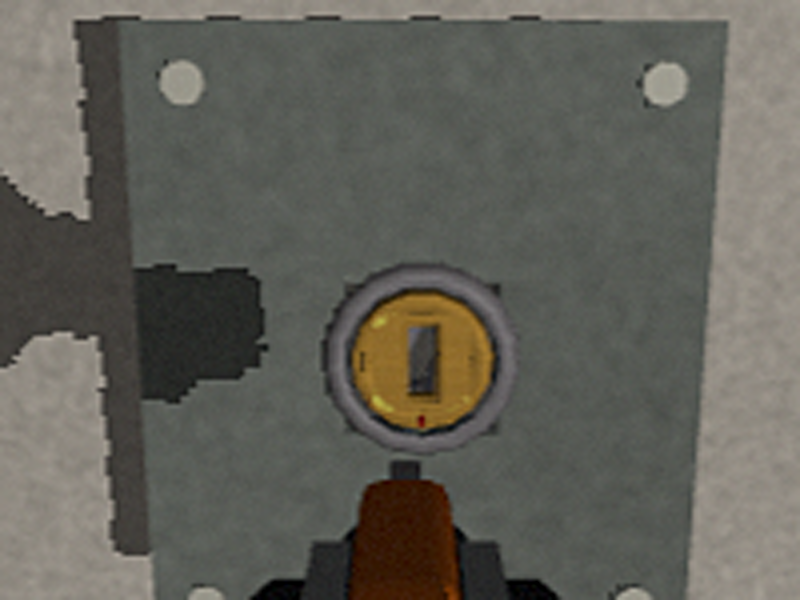

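The lock face is centred at about (423,360) in the crop, with the keyway at x 408–438 and y 324–397. The held key is vertical, with its bow at x 355–458 and the blade end at x 390–420.

```bash
python3 - <<'E'
from h import *
c=calibration("wrist");im=cv2.imread("pics/w2.png");o=bot.observe()
g=lambda u,v,z:ray(c,(152+(u-1.5)/4,90+(v-1.5)/4),z)
hsv=cv2.cvtColor(im,cv2.COLOR_BGR2HSV);m=cv2.inRange(hsv,(12,90,70),(35,255,255))
m[:160]=0;m[200:]=0;m[:,:235]=0;m[:,280:]=0
ct=max(cv2.findContours(m,0,1)[0],key=len);e=cv2.fitEllipse(cv2.convexHull(ct));print("ellipse full px",e)
L=ray(c,e[0],.064);print("lock gold",L, "keyway",g(423,361,.064))
S=[g(*q,.06)[:2] for q in((182,83),(666,84),(206,598),(633,598))];print("screws",np.round(S,4),np.mean(S,0))
d=S[1]-S[0];print("yaw x",np.arctan2(d[1],d[0])-np.pi/2)
E_=[g(*q,.06)[:2] for q in((120,22),(728,22))];d=E_[1]-E_[0];print(np.hypot(*d),np.arctan2(d[1],d[0])-np.pi/2)
# key: expected projections
Rt=R.from_euler('xyz',o["tool_rot"]);p=np.array(o["position"])
for dx in(-.002,0,.002):
  for dy in (0,):
   for nm,q in(("tip near",(8,2.5,37.4)),("tip near",(8,-2.5,37.4)),("bow top",(17,6,-30.6)),("bow top",(17,-6,-30.6)),("bow bot near",(17,6,5.4)),("bow bot",(17,-6,5.4))):
    w=p+Rt.apply(np.array(q)/1e3+[dx,0,0]);print(dx,nm,np.round((proj(c,w)-[152,90])*4+1.5,1))
E
```

```text
ellipse full px ((257.1752014160156, 179.76622009277344), (33.974422454833984, 35.545982360839844), 78.15033721923828)
lock gold [0.54597128 0.15326564 0.064     ] keyway [0.54609958 0.15344846 0.064     ]
screws [[0.4754 0.1044]
 [0.4871 0.2159]
 [0.6048 0.0907]
 [0.6162 0.2018]] [0.54590155 0.15318608]
yaw x -0.10407288150428706
0.1388920300671127 -0.10208038410403786
-0.002 tip near [422.1 470.7]
-0.002 tip near [391.1 470.7]
-0.002 bow top [465.7 605.8]
-0.002 bow top [349.8 605.8]
-0.002 bow bot near [452.1 486.3]
-0.002 bow bot [362.  486.3]
0 tip near [422.2 459. ]
0 tip near [391.1 459. ]
0 bow top [465.9 588.1]
0 bow top [349.5 588.1]
0 bow bot near [452.3 472.1]
0 bow bot [361.8 472.1]
0.002 tip near [422.2 447.2]
0.002 tip near [391.1 447.2]
0.002 bow top [466.2 570.2]
0.002 bow top [349.3 570.2]
0.002 bow bot near [452.4 457.8]
0.002 bow bot [361.6 457.8]
```

Emit:
{"fn": "move_arm", "kwargs": {
  "jaw": [255,255,255,255,255,255,255],
  "dp": [
    [0.0005,0.0051,0],
    [0,0,0.03],
    [0,0,0.03],
    [0,0,0.03],
    [0,0,0.0225],
    [0,0,0],
    [0,0,0]
  ],
  "rotation": [
    [0,0,0],
    [0,0,0],
    [0,0,0],
    [0,0,0],
    [0,0,0],
    [0,0,0],
    [0,0,0]
  ]
}}

```text
clock: 8.88
position: [0.5463, 0.1542, 0.1108]
tool_rot: [3.141, 0.001, 3.043]
force: [0.5, 0.3, -0.7]
grip_width: 0.0102
```

```bash
python3 - <<'E'
from h import *
c=calibration("wrist");im=grab_frame("wrist");cv2.imwrite("pics/w3.png",im)
o=bot.observe();print(o["position"],o["tool_rot"],o["grip_width"],o["force"],o["moment"])
u=proj(c,(.546,.1533,.064));print(u)
x0,y0=int(u[0])-75,int(u[1])-56
print(x0,y0,proj(c,np.array(o["position"])-[0,0,.0374]))
cv2.imwrite("pics/w3c.png",crop(im,x0,y0,150,112,5))
E
```

```text
[0.54641544 0.15412184 0.11096663] [3.14117554e+00 1.06287467e-03 3.04280263e+00] 0.010543242325541984 [-0.85016195 -0.7704153  -0.18716705] [ 0.03245465 -0.01243291  0.02141803]
[251.92800206 210.62361068]
176 154 [253.21177352 216.13710506]
```

View pics/w3c.png

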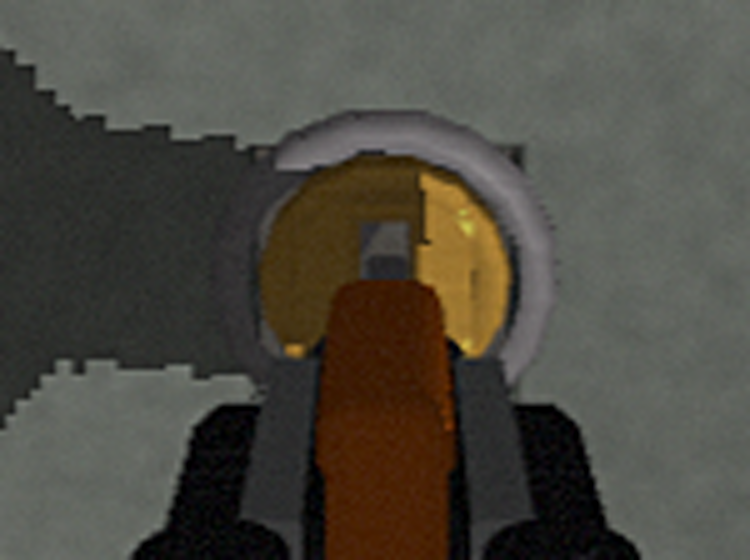

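```bash
python3 - <<'E'
from h import *
c=calibration("wrist");o=bot.observe();p=np.array(o["position"])
f=lambda w:np.round((proj(c,w)-[176,154])*5+2,1)
L=np.array([.546,.1533,.064]);B=R.from_euler('z',-.103);Rt=R.from_euler('xyz',o["tool_rot"])
for n,q in(("gold near",(-17.5,0,0)),("gold -y",(0,-17.5,0)),("gold +y",(0,17.5,0)),("ring near",(-25,0,0)),("kw",(-8.9,3.4,0)),("kw",(-8.9,-3.4,0))):print(n,f(L+B.apply(np.array(q)/1e3)))
for dx in(-.001,0,.001):
  for q in((8,2.1,37.4),(8,-2.1,37.4),(17,6,5.4),(17,-6,5.4)):print(dx,f(p+Rt.apply(np.array(q)/1e3+[dx,0,0])))
E
```

```text
gold near [382.2 160.3]
gold -y [253.6 283.7]
gold +y [510.  284.6]
ring near [382.4 105.4]
kw [407.2 222. ]
kw [356.8 221.8]
-0.001 [404.6 261. ]
-0.001 [372.1 261. ]
-0.001 [445.3 279. ]
-0.001 [332.4 279. ]
0 [404.7 253.7]
0 [372.  253.7]
0 [445.4 270.1]
0 [332.3 270.1]
0.001 [404.7 246.3]
0.001 [372.  246.3]
0.001 [445.5 261.2]
0.001 [332.2 261.2]
```

Compared with projections, the keyway matches the model and the key sits about 0.8 mm too far in +x and 0.3 mm in tool y. I'll correct that and enter the plug.

Emit:
{"fn": "move_arm", "kwargs": {
  "jaw": [255,255,255,255,255,255,255],
  "dp": [
    [0.001,-0.0004,0],
    [0,0,0.005],
    [0,0,0.004],
    [0,0,0.004],
    [0,0,0.003],
    [0,0,0.003],
    [0,0,0]
  ],
  "rotation": [
    [0,0,0],
    [0,0,0],
    [0,0,0],
    [0,0,0],
    [0,0,0],
    [0,0,0],
    [0,0,0]
  ]
}}

```text
clock: 9.8
position: [0.5453, 0.1537, 0.0948]
tool_rot: [3.142, 0.0, 3.043]
force: [2.8, -1.0, -1.0]
grip_width: 0.0105
```

Emit:
{"fn": "move_arm", "kwargs": {
  "jaw": [255,255,255,255,255,255],
  "dp": [
    [0,0,0],
    [0,0,0],
    [0,0,0],
    [0,0,0],
    [0,0,0],
    [0,0,0]
  ],
  "rotation": [
    [0,0,0.044],
    [0,0,0.044],
    [0,0,0.044],
    [0,0,0.044],
    [0,0,0],
    [0,0,0]
  ]
}}

```text
clock: 10.55
position: [0.5454, 0.1541, 0.0951]
tool_rot: [3.141, 0.0, 2.494]
force: [3.5, 1.8, 0.4]
grip_width: 0.0105
```

Emit:
{"fn": "move_arm", "kwargs": {
  "jaw": [255,255,255,255],
  "dp": [
    [0,0,0.0015],
    [0,0,0.0015],
    [0,0,0.0015],
    [0,0,0]
  ],
  "rotation": [
    [0,0,0],
    [0,0,0],
    [0,0,0],
    [0,0,0]
  ]
}}

```text
clock: 11.05
position: [0.5454, 0.154, 0.0913]
tool_rot: [3.141, 0.0, 2.491]
force: [4.9, 4.0, 0.6]
grip_width: 0.0108
```

Emit:
{"fn": "move_arm", "kwargs": {
  "jaw": [255,255,255,255],
  "dp": [
    [0,0.0006,0.0013],
    [0,0,0.0013],
    [0,0,0.0015],
    [0,0,0]
  ],
  "rotation": [
    [0,0,0],
    [0,0,0],
    [0,0,0],
    [0,0,0]
  ]
}}

```text
clock: 11.55
position: [0.5455, 0.1541, 0.0879]
tool_rot: [-3.142, -0.0, 2.49]
force: [3.6, 2.5, -0.1]
grip_width: 0.0106
```

Depth is 13.5 mm with no axial force, so the key is through the upper disc. I'll rock back to 0 and push on.

Emit:
{"fn": "move_arm", "kwargs": {
  "jaw": [255,255,255,255,255,255],
  "dp": [
    [0,0,0],
    [0,0,0],
    [0,0,0],
    [0,0,0],
    [0,0,0],
    [0,0,0]
  ],
  "rotation": [
    [0,0,-0.044],
    [0,0,-0.044],
    [0,0,-0.044],
    [0,0,-0.044],
    [0,0,0],
    [0,0,0]
  ]
}}

```text
clock: 12.3
position: [0.5454, 0.1538, 0.0879]
tool_rot: [-3.141, -0.0, 3.04]
force: [3.9, 0.9, -1.9]
grip_width: 0.0106
```

Emit:
{"fn": "move_arm", "kwargs": {
  "jaw": [255,255,255,255],
  "dp": [
    [0,0,0.0015],
    [0,0,0.0015],
    [0,0,0.0015],
    [0,0,0]
  ],
  "rotation": [
    [0,0,0],
    [0,0,0],
    [0,0,0],
    [0,0,0]
  ]
}}

```text
clock: 12.8
position: [0.5455, 0.154, 0.0843]
tool_rot: [-3.141, -0.0, 3.043]
force: [4.6, 0.6, -2.0]
grip_width: 0.0107
```

Emit:
{"fn": "move_arm", "kwargs": {
  "jaw": [255,255,255,255,255,255],
  "dp": [
    [-0.0005,0,0.0018],
    [0,0,0.0018],
    [0,0,0.0018],
    [0,0,0.0018],
    [0,0,0.0018],
    [0,0,0]
  ],
  "rotation": [
    [0,0,0],
    [0,0,0],
    [0,0,0],
    [0,0,0],
    [0,0,0],
    [0,0,0]
  ]
}}

```text
clock: 13.55
position: [0.5458, 0.154, 0.0774]
tool_rot: [-3.141, -0.0, 3.043]
force: [-1.8, 0.9, 6.8]
grip_width: 0.0104
```

Emit:
{"fn": "move_arm", "kwargs": {
  "jaw": [255,255,255,255],
  "dp": [
    [0,0,0.0005],
    [0,0,0.0005],
    [0,0,0],
    [0,0,0]
  ],
  "rotation": [
    [0,0,0],
    [0,0,0],
    [0,0,0],
    [0,0,0]
  ],
  "squeeze": 120
}}

```text
clock: 14.05
position: [0.5459, 0.1541, 0.0773]
tool_rot: [-3.141, 0.0, 3.043]
force: [-4.9, -2.3, 21.2]
grip_width: 0.01
```

```bash
python3 - <<'E'
from h import *
im=grab_frame("wrist");cv2.imwrite("pics/w4.png",im)
a=grab_frame("side");cv2.imwrite("pics/s4.png",a)
o=bot.observe();print(o["position"],o["tool_rot"],o["grip_width"],o["force"],o["moment"])
cv2.imwrite("pics/m4.png",np.hstack([crop(im,180,150,150,150,8/3),crop(a,170,100,100,100,4)]))
E
```

```text
[0.54585372 0.15407078 0.07727342] [-3.14110940e+00  5.08158955e-04  3.04325918e+00] 0.010254628362793282 [-5.4407686 -2.2579639 20.4926006] [-0.54757506  1.29432051  0.04356841]
```

View pics/m4.png

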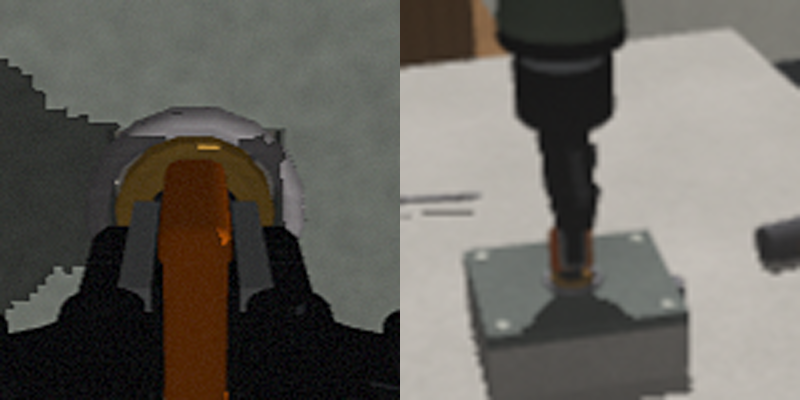

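The collar seats rigidly at TCP z = 0.0774, as predicted, so the key is home. I'll ease the press a little and make the quarter turn.

Emit:
{"fn": "move_arm", "kwargs": {
  "jaw": [255,255,255,255,255,255,255,255,255,255],
  "dp": [
    [0,0,-0.0005],
    [0,0,0],
    [0,0,0],
    [0,0,0],
    [0,0,0],
    [0,0,0],
    [0,0,0],
    [0,0,0],
    [0,0,0],
    [0,0,0]
  ],
  "rotation": [
    [0,0,0.01],
    [0,0,0.05],
    [0,0,0.05],
    [0,0,0.05],
    [0,0,0.05],
    [0,0,0.05],
    [0,0,0.05],
    [0,0,0.05],
    [0,0,0.05],
    [0,0,0]
  ]
}}

```text
clock: 15.4
position: [0.5461, 0.1544, 0.0774]
tool_rot: [3.141, 0.0, 1.753]
force: [-0.9, -0.2, 10.4]
grip_width: 0.0103
```

```bash
python3 - <<'E'
from h import *
o=bot.observe();print(o["position"],o["tool_rot"],o["grip_width"],o["force"],o["moment"],o["qpos"].round(3))
E
```

```text
[0.5461014  0.15439326 0.07740237] [3.14065401e+00 2.43941474e-04 1.75313317e+00] 0.010290908919913425 [-0.8568651  -0.20129997 10.43304186] [0.04294159 0.18614346 0.08722086] [-0.069  0.672 -0.439  1.855  0.42   0.707 -0.567]
```

Emit:
{"fn": "move_arm", "kwargs": {
  "jaw": [255,255,255,255,255],
  "dp": [
    [0,0,0],
    [0,0,0],
    [0,0,0],
    [0,0,0],
    [0,0,0]
  ],
  "rotation": [
    [0,0,0.035],
    [0,0,0.035],
    [0,0,0.035],
    [0,0,0],
    [0,0,0]
  ]
}}

```text
clock: 16.02
position: [0.5462, 0.1544, 0.0774]
tool_rot: [3.141, -0.0, 1.426]
force: [-0.0, -0.7, 10.8]
grip_width: 0.0102
```

```bash
python3 - <<'E'
from h import *
im=grab_frame("wrist");cv2.imwrite("pics/w5.png",im)
a=grab_frame("top");cv2.imwrite("pics/t5.png",a);s=grab_frame("side")
o=bot.observe();print(o["position"],o["tool_rot"],o["grip_width"],o["force"],o["moment"])
cv2.imwrite("pics/m5.png",np.hstack([crop(im,180,150,150,150,8/3),crop(a,155,170,50,50,8)]))
E
```

```text
[0.54623739 0.15441637 0.0773902 ] [ 3.14062171e+00 -5.78655251e-04  1.42566006e+00] 0.010081277729342692 [-1.00929019  0.12996594 10.16833617] [0.18228934 0.10327825 0.12188998]
```

View pics/m5.png

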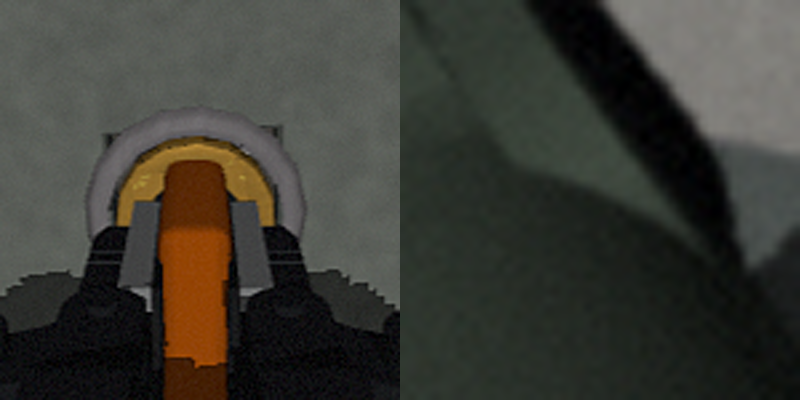

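Emit:
{"fn": "move_arm", "kwargs": {
  "jaw": [255,255,255,255,255,255],
  "dp": [
    [0,0,0],
    [0,0,0],
    [0,0,0],
    [0,0,0],
    [0,0,0],
    [0,0,0]
  ],
  "rotation": [
    [0,0,0.01],
    [0,0,0.01],
    [0,0,0],
    [0,0,0],
    [0,0,0],
    [0,0,0]
  ]
}}

```text
clock: 16.92
position: [0.5463, 0.1544, 0.0774]
tool_rot: [3.141, -0.001, 1.363]
force: [-0.5, 0.3, 10.8]
grip_width: 0.0101
```

```bash
python3 - <<'E'
from h import *
s=grab_frame("side")
o=bot.observe();print(o["clock"],o["position"],o["tool_rot"],o["grip_width"],o["force"],o["moment"])
s0=cv2.imread("pics/s4.png");cv2.imwrite("pics/m6.png",np.hstack([crop(s0,215,150,50,50,8),crop(s,215,150,50,50,8)]))
E
```

```text
16.975 [0.54624398 0.15441724 0.07738239] [ 3.14064799e+00 -6.60837740e-04  1.36289314e+00] 0.009890312855287279 [-0.48217582  0.6966245  10.37568394] [0.14304788 0.07318459 0.17288234]
```

View pics/m6.png

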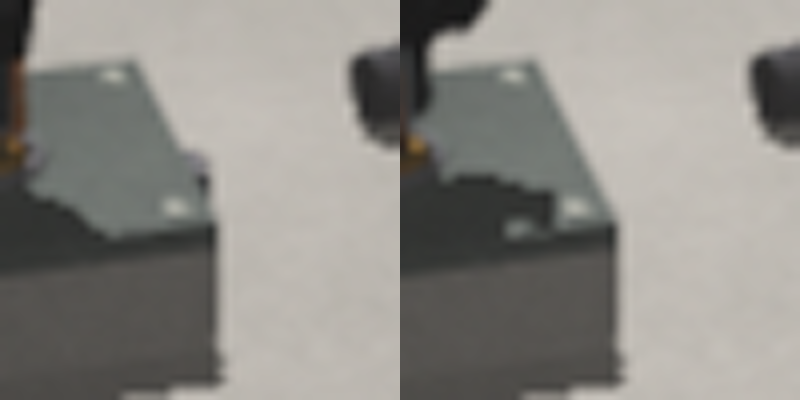

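The bolt, seen at (200,165) before the turn, is now fully drawn in. The tool has turned 1.68 rad, so the plug is at about 1.55 rad after play, and the key is pressed home with 10 N. I'm handing in.

```bash
python3 -c "
from workcell import workorder,bot
print(workorder.job_done());o=bot.observe();print(o['clock'],o['position'],o['tool_rot'],o['force'],o['grip_width'])"
```

```text
the job is handed in; nothing more can be done
None
the job is handed in; nothing more can be done
```

I took the key from the tool block and pushed it fully home in the lock, then turned it clockwise. I handed in at about 17 s, still gripping the key and holding it turned. The hand-in gave no verdict.

- **Insertion:** I rocked the key 0.55 rad clockwise for the upper disc, then back to 0 for the lower one. Both passed with almost no axial force.
- **Fully home:** the collar seated at TCP z = 0.0774 m, which matches the geometry. It was not yet turned at that point, and the press was about 20 N, eased afterwards to about 10 N.
- **Turn:** the tool ended 1.68 rad clockwise of the box. I estimate the plug at about 1.5–1.6 rad after key play, because its angle can't be read directly. The side picture shows the bolt drawn back.
- **Last state:** the press was about 10 N, the turning moment was 0.17 N m, and the grip was commanded at 120 N.
- **Check that disagreed:** my camera estimate of the lock centre differed from the final TCP by about 1 mm in y. That is within the calibration accuracy.
- **Readings not taken:** finger contact force is not measured directly. Fingers at 10 mm on a 12 mm handle suggest firm contact.
- **Other tools:** I never touched the screwdriver, hex key or mallet.

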